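Key on the test supply and hold a spring probe on the test pad

TASK

Take the key from the tool stand, push it fully into the key switch on the grey box and turn it a quarter turn clockwise to ON, leaving the key in the switch. Then take the red spring probe from the stand and hold its tip on the round pad inside the white ring on the sloping test board, square to the board and gently, so that the sprung tip is pushed about half way in. Finish while still holding the probe there, and leave the other things on the bench alone.

Things in the scene. Friction and masses are not known exactly. Their poses are not given: they have to be found in the camera images.
- stand: Grey block tool stand, fixed to the bench, 60 x 140 mm and 60 mm high; origin at the centre of its underside, z up, long side along its y. The probe stands in a well at y = -45 mm, the key in a slot at y = +45 mm; both stand upright and lift straight out (probe 52 mm, key 17 mm deep).
- probe: Spring test probe, about 70 g, z along it from tip to handle. Origin under its round black collar (26 mm dia, 4 mm thick), which rests on the stand's top, 60 mm above the bench. Above: red square handle 14 x 14 mm, flats across the probe's x and y, to z = 64 mm, black cap to 68. Below: brass barrel, 10 mm dia, to z = -30, then the sprung steel tip, 5 mm dia, to z = -52 mm.
- probe_tip (a point): End of the probe's sprung tip (moves with the tip); z points from the tip to the handle.
- plunger (a joint): How far the probe's sprung tip is pushed in, m: 0 free, 0.010 at its stop. Spring 0.8 N when it begins to move, 4.8 N at the stop (400 N/m).
- key: Key, 30 g, z up. Origin under its steel shoulder (24 x 12 x 4 mm), which rests on the stand's top, 60 mm above the bench. Above: black head 30 mm wide (key's x), 10 mm thick (y), to z = 38 mm, blue inlay. Below: blade 14.5 (x) by 4.5 mm (y), 17 mm long. Fits the switch either way round (yaw or yaw + pi). In the stand its x lies along the stand's y.
- key_tip (a point): Lower end of the key's blade, 17 mm below the key's origin; axes as the key's.
- switch_box: Grey key-switch box, fixed, 90 x 90 mm, 40 mm high; origin at the centre of its underside, z up. A round steel lock cylinder, 50 mm diameter, stands in the middle of its top, reaching 60.5 mm above the bench. On its lid a white bar at +x marks OFF and a green dot at -y marks ON.
- keyway (a point): Centre of the mouth of the lock cylinder's slot, on the cylinder's top face; turns with the cylinder. The slot is 17 mm long (along the point's x), 7 mm wide (y), 20 mm deep, with chamfered mouth; the key's shoulder rests on the cylinder's top when the key is fully in.
- key_switch (a joint): Angle of the lock cylinder, rad: 0 OFF (the keyway's x along the box's x, as at the start), grows as it turns clockwise seen from above, stop at 1.571 = ON. Stays where it is left; turns with 0.04 N m. The key has about 0.2 rad of play in the slot before the cylinder follows.
- board: Green circuit board 108 x 120 mm on an aluminium bed in a fixed jig; origin at the centre of its upper face, z square to the face. It slopes 0.28 rad (16 degrees), its face looking up and toward its own -x, roughly toward the robot. Fitted parts stand up to 38 mm above the face (grey relay, finned heatsink, green terminal strip, fuse holder).
- pad (a point): Centre of the marked test pad on the board's face: a round brass pad of 12 mm diameter inside a white ring of 24 mm diameter; at x = -12, y = -5 mm of the board; axes as the board's, z square to the face. Four unmarked pads of 6 mm near the board's low edge are not it.
- screwdriver: Bystander: yellow-handled screwdriver, 156 mm, lying loose on the bench.
- kapton: Bystander: roll of amber tape, 60 mm diameter, 10 mm high, loose.
- cutters: Bystander: red-handled side cutters, 154 mm, lying loose.
- flux: Bystander: amber flux bottle, 36 mm diameter, 95 mm high, standing loose.
Mind the look-alikes: they are no part of the job. Leave any purple look-alike of the switch_box alone.

How it is judged:
On the way, in this order (a step that is already met when the one before it is completed fails the run):
1. the key is fully in the switch, still at OFF (z of key_tip in the frame of keyway below -0.013 m and horizontal distance between key_tip and keyway below 0.004 m and angle between key's own z axis and vertical below 0.15 rad and angle between the x axis of key and the x axis of keyway, either way round below 0.3 rad and value of joint key_switch below 0.5 rad), for 0.1 s.
2. the key has turned the switch to ON (z of key_tip in the frame of keyway below -0.013 m and horizontal distance between key_tip and keyway below 0.004 m and angle between key's own z axis and vertical below 0.15 rad and value of joint key_switch above 1.2 rad), for 0.2 s.
3. the probe is held clear of the stand (contact force between the fingers and probe above 2 N and contact force between probe and stand below 0.05 N and height (world z) of probe_tip above 0.05 m), for 0.1 s.
At the end, for the whole second after the job is handed in: Key let go in the switch, 13 mm or more deep, switch at 1.2 rad or more; gripped probe still, tip within 6 mm of the marked pad's centre, square to the board within 0.13 rad, tip pushed in 2 to 8.5 mm, force on the board 0.4 to 8 N (all of step 2 and distance between probe_tip and pad below 0.006 m and angle between the z axis of probe and the z axis of board, either way round below 0.13 rad and value of joint plunger between 0.002 and 0.0085 m and contact force between probe and board between 0.4 and 8 N and contact force between the fingers and probe above 2 N and linear speed of probe below 0.02 m/s and contact force between probe and stand below 0.05 N and contact force between the fingers and key below 0.05 N); the arm keeps its last pose, push and grip.
It fails at once if the probe is pressed hard on the board (over 15 N) (contact force between probe and board above 15 N).
It fails at once if the screwdriver is moved more than 20 mm (distance of screwdriver from where it was at the start of the episode above 0.02 m).
It fails at once if the kapton is moved more than 20 mm (distance of kapton from where it was at the start of the episode above 0.02 m).
It fails at once if the cutters is moved more than 20 mm (distance of cutters from where it was at the start of the episode above 0.02 m).
It fails at once if the flux is moved more than 20 mm (distance of flux from where it was at the start of the episode above 0.02 m).
It also fails if it takes over 61 s, if anything falls off the work surface, if the arm or the gripper's body presses on something with over 40 N, if the wrist force passes 120 N, or if a joint passes its speed limit or range.

ROBOT

A 7-joint arm with a two-finger parallel gripper is mounted at the origin on a cart in front of the work surface, level with it; the furniture and walls round the work are solid. World frame = base frame: x ahead of the robot, y to its left, z up, the work surface at z = 0. Lengths are in m, angles in rad, forces in N, time in s.
With the tool pointing down it reaches from about 0.425 to 0.95 m from the base axis. Payload 16.7 kg.
Tool frame: the origin (TCP) lies at the very end of the fingers, on their centre line; the grasp point (between the pads) lies 19 mm behind it (robot.tcp_to_grasp is the distance from the TCP to the grasp point, in m); z points along the fingers, y is the line along which they close (so a half turn about z gives the same grasp; the last joint's range is limited). The gripper opens to 94 mm and grips with 3 to 60 N. Pads are 16 mm wide; open, the fingers measure 119 mm over their backs; the gripper's body (75 mm by 177 mm) begins 78 mm behind the grasp point.
Start: joints at [-1.294, 0.426, 0.074, 1.606, -0.034, 1.111, -0.067], TCP at [0.279, 0.615, 0.205] pointing down, gripper open.
Joint ranges: [-2.85, 2.85], [-0.5, 2.14], [-1.23, 1.37], [0.21, 2.46], [-1.02, 4.16], [0.16, 2.05], [-2.73, 2.73]. Speed limits (rad/s): [1.89, 1.89, 2.39, 2.39, 3.01, 3.01, 3.01].

INTERFACE

Orientations are given as a unit quaternion [x, y, z, w].
In Python, from plant import robot gives the robot as it stands.
- The arm moves only by the tool carry_out, never from a script. Its argument "series" is a list that holds one entry, the list of rows, each a list of 5 numbers: the shift along the world's x, y, z in mm, then the turn about the world's z in degrees, then the opening, from 0 (shut) to 1 (fully open). A call has 1 to 12 rows; each row shifts and turns the commanded pose from where the row before left it; what a row does not reach is not made up. A row lasts 1/12 s, in which the tool goes at most 41.7 mm and 7.16 degrees, less where a joint would pass 70% of its speed; a pose out of reach is approached as far as the arm can. A call with a gripper value outside its range is refused whole. The fingers move at their own pace and stop on an object; the grip force is fixed at half the most. Time passes only in rows, so rows that do not move let the fingers close. It gives the time, the measured TCP pose, the force, the opening and the grip force at its end, in the units of the state.
- robot.state(): the state, without advancing time (a new reading comes with each control period).
- robot.capture(name): name is "scene" or "top"; returns the picture (420x560x3 uint8, red, green, blue); there is no depth.
- robot.calibration(name): a dict with "fx", "fy", "cx", "cy" (pixels), "T" (4x4, takes a point from camera to world coordinates). Camera axes: x right, y up, looking along -z (the intrinsics and any distortion apply to the point x, -y, -z); pixel columns grow to the right and rows downward; lengths in m; the calibration is good to about 2 mm. A picture is of the moment at which its call begins. calibration takes no time and is no camera call.
- robot.finish_job(): hands the job in; it is judged then, once.
The state is a dict: "clock": time; "qpos": joint angles; "joint_velocities": joint speeds; "joint_torque": joint torques, N m; "tool_pos": TCP position; "tcp_rot": TCP orientation; "contact_force": force on the tool from outside, world axes, zero at the start; "wrist_torque": the same for the moment, N m; "opening": opening from 0.0 (shut) to 1.0 (fully open); "grasp_force": force on a finger pad.
Only numpy, scipy, OpenCV 4.12 (cv2) and the standard library are available. Lean on these libraries where they do the work, as an engineer would, in place of code of your own. Each camera call takes 0.05 s, during which the arm holds its last target. There are 200 camera calls.

## Working session

There is one attempt and no reset: what is moved stays moved. The work goes in short steps, Python scripts to look and compute and a tool call to move; the robot and the scene stay as the last step left them, time stands still between calls to the robot, and variables do not carry over. Pictures are saved under pics/ and viewed, at most 10 in all, crops included, and the job is handed in when it is done.

Besides the shell and the picture viewer there is one more tool, called after "Call:" as name([rows], argument=value, ...), one row to a line, values as JSON. carry_out: Moves the arm, as the interface text tells. Its arguments: {"type":"object","properties":{"series":{"type":"array"}},"required":["series"]}

```bash
ls; mkdir -p pics; python3 - <<'E'
from plant import robot
import cv2,json
for n in("scene","top"):
    cv2.imwrite(f"pics/{n}0.png",robot.capture(n)[:,:,::-1])
    print(n,robot.calibration(n))
print(robot.state(), robot.tcp_to_grasp)
E
```

```text
pics
scene {'fx': 441.8364581951037, 'fy': 441.8364581951037, 'cx': 283.481337451966, 'cy': 210.72165914869427, 'T': array([[-0.60194878,  0.48460069, -0.6346809 , -0.46402741],
       [-0.79853043, -0.36789892,  0.47644469,  0.64388118],
       [-0.00261299,  0.7936073 ,  0.6084247 ,  1.03859919],
       [ 0.        ,  0.        ,  0.        ,  1.        ]])}
top {'fx': 445.7358941435585, 'fy': 445.7358941435585, 'cx': 281.6953850755658, 'cy': 207.37293572585378, 'T': array([[ 0.02097214,  0.99844695, -0.05161265,  0.4681425 ],
       [-0.99976293,  0.02124602,  0.00476331, -0.11207369],
       [ 0.00585248,  0.05150052,  0.99865582,  1.59064181],
       [ 0.        ,  0.        ,  0.        ,  1.        ]])}
{'clock': 0.1, 'qpos': array([-1.29447513,  0.42666876,  0.0738723 ,  1.60653958, -0.03409474,
        1.11081662, -0.06707919]), 'joint_velocities': array([-2.03392039e-03, -2.45575545e-03,  7.23839539e-04, -5.67706604e-04,
        2.03301593e-03, -1.15685401e-03, -9.21119550e-05]), 'joint_torque': array([ 9.25427070e-03, -9.37455297e+01,  3.67683917e+00, -4.55054533e+01,
       -4.87710151e-02,  1.65724894e-02,  3.79528831e-05]), 'tool_pos': array([0.27869403, 0.61433854, 0.2048482 ]), 'tcp_rot': array([ 2.11318311e-01,  9.77417121e-01, -5.81151249e-04, -7.71469445e-05]), 'contact_force': array([-0.05389352, -0.48979209, -0.25768237]), 'wrist_torque': array([-0.04794846, -0.00329663, -0.04137104]), 'grasp_force': 0.0, 'opening': 0.9950093701495591} 0.0188
```

View pics/scene0.png

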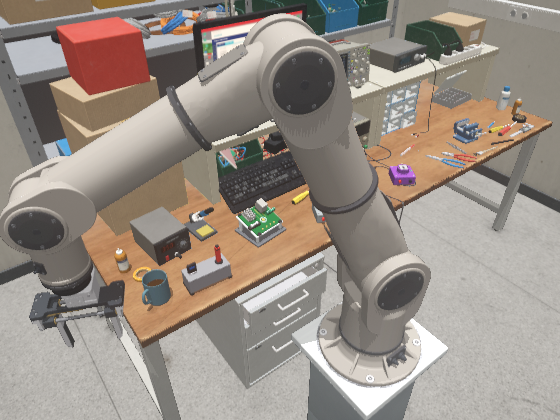

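View pics/top0.png

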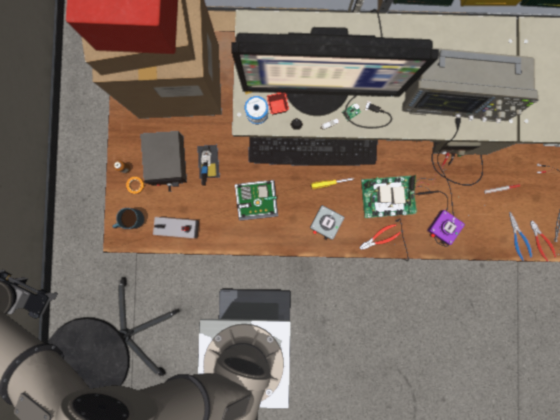

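Top view: stand (175,228) with key at about (160,227) and red probe at (187,229). Two candidates for the switch box are grey (327,222) and purple (447,228); grey fits. Two candidates for the board are (256,200), the sloped jig, and (389,197), a flat board. I'll confirm both in an enlarged crop.

```bash
cat > h.py <<'E'
import numpy as np,cv2
from plant import robot
def ray(n,u,v):
    c=robot.calibration(n);T=c["T"]
    return T[:3,3],T[:3,:3]@np.array([(u-c["cx"])/c["fx"],-(v-c["cy"])/c["fy"],-1])
def at(n,u,v,z):
    o,d=ray(n,u,v);return o+d*(z-o[2])/d[2]
def pix(n,p):
    c=robot.calibration(n);T=c["T"];q=T[:3,:3].T@(np.asarray(p)-T[:3,3])
    return np.array([c["cx"]+c["fx"]*q[0]/-q[2],c["cy"]+c["fy"]*q[1]/q[2]])
E
python3 - <<'E'
import cv2,numpy as np
from h import *
t=cv2.imread("pics/top0.png");s=cv2.imread("pics/scene0.png")
def crop(im,x,y,w,h,k):return cv2.resize(im[y:y+h,x:x+w],None,fx=k,fy=k,interpolation=cv2.INTER_CUBIC)
a=np.hstack([crop(t,150,210,50,37,8),crop(t,306,203,50,37,8)])
b=np.hstack([crop(t,231,175,50,37,8),crop(s,235,190,50,37,8)])
cv2.imwrite("pics/c1.png",np.vstack([a,b]))
for n,u,v,z in[("probe",187,229,.128),("key",160,227,.098),("stand",175,228,.06),("sw",327,222,.06),("board",256,200,.04),("flux",119,166,.09)]:print(n,at("top",u,v,z).round(4))
E
```

```text
probe [0.4663 0.1894 0.128 ]
key [0.471  0.2858 0.098 ]
stand [0.4687 0.2446 0.06  ]
sw [ 0.5003 -0.276   0.06  ]
board [ 0.5721 -0.0294  0.04  ]
flux [0.674  0.4335 0.09  ]
```

View pics/c1.png

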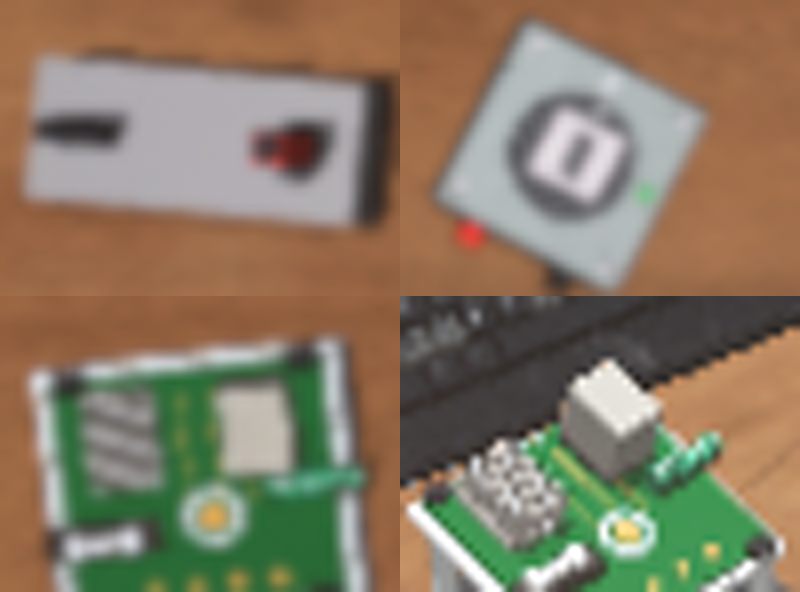

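Crop confirms: grey box with keyed cylinder at top (327,222), green dot lower right of it; stand with key on the left and probe on the right; sloped board with the white-ringed pad at top (257.1,202.1), scene (262.9,218.8). Now the precise fits.

```bash
python3 - <<'E'
from h import *
t=cv2.imread("pics/top0.png")
def seg(name,x0,y0,w,h,z,k=8,vmin=110,smax=70):
    im=cv2.resize(t[y0:y0+h,x0:x0+w],None,fx=k,fy=k,interpolation=cv2.INTER_CUBIC)
    hsv=cv2.cvtColor(im,cv2.COLOR_BGR2HSV)
    m=((hsv[...,1]<smax)&(hsv[...,2]>vmin)).astype(np.uint8)
    cs,_=cv2.findContours(m,cv2.RETR_EXTERNAL,cv2.CHAIN_APPROX_NONE)
    c=max(cs,key=cv2.contourArea)[:,0,:]
    P=np.array([at("top",(u+.5)/k-.5+x0,(v+.5)/k-.5+y0,z)[:2]*1000 for u,v in c],np.float32)
    print(name,cv2.minAreaRect(P),np.round(P.mean(0),1))
seg("stand",148,208,54,40,.06)
seg("box",305,200,52,42,.04)
# cylinder via dark circle, pad triangulation
print("cyl",at("top",327.1,222.2,.0605))
o1,d1=ray("top",257.06,202.06);o2,d2=ray("scene",262.9,218.8)
A=np.c_[d1,-d2];s=np.linalg.lstsq(A,o2-o1,rcond=None)[0]
print("pad",o1+d1*s[0],o2+d2*s[1])
def c3(x,y):return x/8-.44+231,(y-296)/8-.44+175
TL=at("top",*c3(40,378),.055);TR=at("top",*c3(337,343),.055);d=TL-TR
print("board yaw deg",np.degrees(np.arctan2(-d[0],d[1])))
print("probe cap top",at("top",150+270/8-.44,210+146/8-.44,.128),"key head top",at("top",150+80/8-.44,210+129/8-.44,.098))
E
```

```text
stand ((472.0386047363281, 247.95977783203125), (143.35684204101562, 64.47370910644531), 86.21224212646484) [472.3 255.6]
box ((500.4144287109375, -277.483154296875), (92.55880737304688, 93.62854766845703), 63.74885940551758) [ 500.5 -277.4]
cyl [ 0.49957323 -0.27631096  0.0605    ]
pad [ 0.56370582 -0.03430157  0.06056594] [ 0.56287425 -0.03540327  0.06045801]
board yaw deg 7.991105035926175
probe cap top [0.46990035 0.20157645 0.128     ] key head top [0.47536041 0.28746401 0.098     ]
```

Call:
carry_out([
  [[16, -27, 0, -5.8, 0.5], [16, -27, 0, -5.8, 0.5], [16, -27, 0, -5.8, 0.5], [16, -27, 0, -5.8, 0.5], [16, -27, 0, -5.8, 0.5], [16, -27, 0, -5.8, 0.5], [16, -27, 0, -5.8, 0.5], [16, -27, 0, -5.8, 0.5], [16, -27, 0, -5.8, 0.5], [16, -27, 0, -5.8, 0.5], [16, -27, 0, -5.8, 0.5], [16, -27, 0, -5.8, 0.5]],
])

```text
clock: 1.1
tool_pos: [0.4712, 0.2892, 0.2054]
tcp_rot: [0.733, 0.68, -0.0, -0.0]
contact_force: [0.5, -0.2, -0.3]
opening: 0.503
grasp_force: 0.0
```

Call:
carry_out([
  [[2, 1, -30, 0.5, 0.5], [2, 0, -30, 0, 0.5], [0, 0, -30, 0, 0.5], [0, 0, -30, 0, 0.5], [0, 0, -19, 0, 0.5], [0, 0, 0, 0, 0.5], [0, 0, 0, 0, 0.0], [0, 0, 0, 0, 0.0], [0, 0, 0, 0, 0.0], [0, 0, 0, 0, 0.0], [0, 0, 0, 0, 0.0], [0, 0, 0, 0, 0.0]],
])

```text
clock: 2.1
tool_pos: [0.475, 0.292, 0.0672]
tcp_rot: [0.728, 0.685, 0.001, -0.0]
contact_force: [0.2, -0.9, 0.1]
opening: 0.113
grasp_force: 0.1
```

```bash
python3 - <<'E'
from h import *
s=robot.capture("scene")[:,:,::-1];cv2.imwrite("pics/s1.png",s)
def crop(im,x,y,w,h,k):return cv2.resize(im[y:y+h,x:x+w],None,fx=k,fy=k,interpolation=cv2.INTER_CUBIC)
u,v=pix("scene",robot.state()["tool_pos"]).astype(int);print(u,v)
cv2.imwrite("pics/s1c.png",crop(s,u-50,v-37,100,75,8))
E
```

```text
191 271
```

View pics/s1c.png

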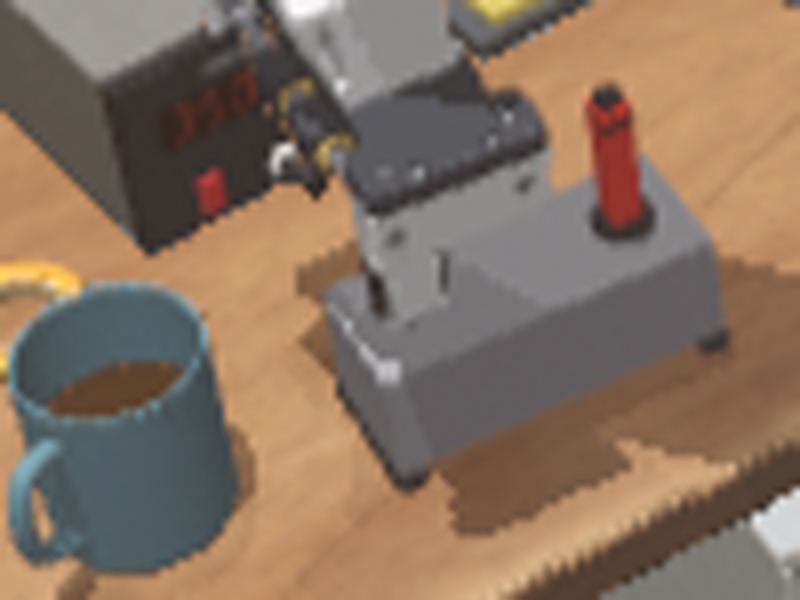

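The finger stands centrally on the key head: dark key edges show on both sides at (375,295) and (443,270) in the crop. Finish closing and lift.

Call:
carry_out([
  [[0, 0, 0, 0, 0], [0, 0, 0, 0, 0], [0, 0, 0, 0, 0], [0, 0, 0, 0, 0], [0, 0, 10, 0, 0], [0, 0, 15, 0, 0], [0, 0, 20, 0, 0], [0, 0, 30, 0, 0], [0, 0, 20, 0, 0], [0, 0, 0, 0, 0]],
])

```text
clock: 2.98
tool_pos: [0.4766, 0.2927, 0.166]
tcp_rot: [0.729, 0.685, 0.003, -0.0]
contact_force: [-0.2, 0.5, -0.7]
opening: 0.103
grasp_force: 30.0
```

Call:
carry_out([
  [[0, -10, 15, 0, 0], [1, -30, 5, 5.0, 0], [2, -36, 0, 5.0, 0], [2, -36, 0, 5.0, 0], [2, -36, 0, 5.0, 0], [2, -36, 0, 5.0, 0], [2, -36, 0, 5.0, 0], [2, -36, 0, 5.0, 0], [2, -36, 0, 5.0, 0], [2, -36, 0, 5.0, 0], [2, -36, 0, 5.0, 0], [2, -36, 0, 5.0, 0]],
])

```text
clock: 3.98
tool_pos: [0.4954, -0.11, 0.1818]
tcp_rot: [0.328, 0.945, 0.0, 0.0]
contact_force: [1.2, -0.4, 0.0]
opening: 0.107
grasp_force: 30.0
```

Call:
carry_out([
  [[1, -36, 0, 5, 0], [1, -36, 0, 5, 0], [1, -36, 0, 1.5, 0], [1, -36, -5, 0, 0], [0, -25, -15, 0, 0], [0, 0, -20, 0, 0], [0, 0, 0, 0, 0], [0, 0, 0, 0, 0]],
])

```text
clock: 4.65
tool_pos: [0.4991, -0.2769, 0.141]
tcp_rot: [0.234, 0.972, 0.0, -0.001]
contact_force: [0.9, -0.2, -0.1]
opening: 0.105
grasp_force: 30.0
```

```bash
python3 - <<'E'
from h import *
st=robot.state();print(st["tool_pos"],st["tcp_rot"],st["clock"])
s=robot.capture("scene")[:,:,::-1];t=robot.capture("top")[:,:,::-1]
cv2.imwrite("pics/s2.png",s);cv2.imwrite("pics/t2.png",t)
def crop(im,x,y,w,h,k):return cv2.resize(im[y:y+h,x:x+w],None,fx=k,fy=k,interpolation=cv2.INTER_CUBIC)
p=st["tool_pos"];u,v=pix("scene",p).astype(int);a,b=pix("top",p).astype(int);print(u,v,a,b)
cv2.imwrite("pics/c2.png",np.hstack([crop(s,u-25,v-37,50,75,8),crop(t,a-25,b-37,50,75,8)]))
E
```

```text
[ 0.49906244 -0.27689543  0.14103315] [ 2.33634920e-01  9.72323697e-01  5.89014863e-05 -1.16170914e-03] 4.65
327 184 329 221
```

View pics/c2.png

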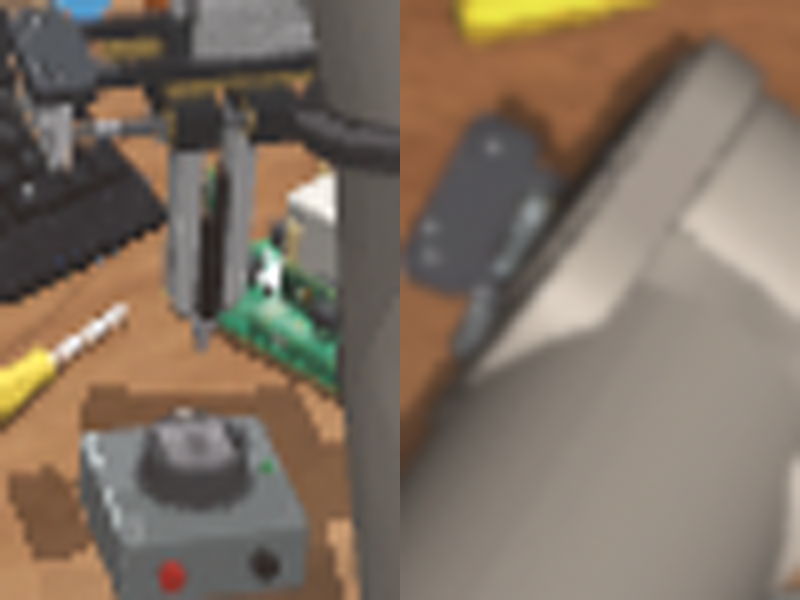

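```bash
python3 - <<'E'
from h import *
print(at("scene",325.9,201.6,.0605),at("scene",326.8,189.9,.1168), pix("scene",[.4991,-.2769,.1168]),pix("scene",[.5000,-.2768,.0605]))
E
```

```text
[ 0.50516007 -0.2820533   0.0605    ] [ 0.50169208 -0.27919248  0.1168    ] [326.79946952 190.44049874] [325.75659223 202.758281  ]
```

Call:
carry_out([
  [[1, -0.5, -20, 0, 0], [0, 0, -20, 0, 0], [0, 0, -12, 0, 0], [0, 0, 0, 0, 0], [0, 0, -2, 0, 0], [0, 0, -2, 0, 0], [0, 0, -2, 0, 0], [0, 0, -1, 0, 0], [0, 0, 0, 0, 0]],
])

```text
clock: 5.5
tool_pos: [0.501, -0.2784, 0.083]
tcp_rot: [0.234, 0.972, -0.0, 0.0]
contact_force: [-1.4, -2.6, -1.0]
opening: 0.104
grasp_force: 30.0
```

Call:
carry_out([
  [[0, 0, -1.5, 0, 0], [0, 0, -1.5, 0, 0], [0, 0, 0, 0, 0], [0, 0, 0, 0, 0]],
])

```text
clock: 5.83
tool_pos: [0.5004, -0.2787, 0.0795]
tcp_rot: [0.234, 0.972, -0.001, 0.0]
contact_force: [-1.9, -5.0, -2.5]
opening: 0.1
grasp_force: 30.0
```

Call:
carry_out([
  [[-0.4, -1, -1, 0, 0], [0, 0, -2, 0, 0], [0, 0, -2, 0, 0], [0, 0, -1, 0, 0], [0, 0, 0, 0, 0]],
])

```text
clock: 6.25
tool_pos: [0.5002, -0.2788, 0.0732]
tcp_rot: [0.233, 0.972, -0.0, -0.0]
contact_force: [-1.0, -3.9, -1.4]
opening: 0.106
grasp_force: 30.0
```

Call:
carry_out([
  [[0, -0.8, -2, 0, 0], [0, 0, -2, 0, 0], [0, 0, -1, 0, 0], [0, 0, 0, 0, 0], [0, 0, -1, 0, 0], [0, 0, 0, 0, 0], [0, 0, 0, 0, 0]],
])

```text
clock: 6.83
tool_pos: [0.5005, -0.2795, 0.0676]
tcp_rot: [0.233, 0.972, 0.0, 0.0]
contact_force: [-0.8, 0.7, 2.7]
opening: 0.104
grasp_force: 30.0
```

Call:
carry_out([
  [[0, 0, 0, -6, 0], [0, 0, 0, -6, 0], [0, 0, 0, -6, 0], [0, 0, 0, -6, 0], [0, 0, 0, -6, 0], [0, 0, 0, -6, 0], [0, 0, 0, -6, 0], [0, 0, 0, -6, 0], [0, 0, 0, -6, 0], [0, 0, 0, -6, 0], [0, 0, 0, -6, 0], [0, 0, 0, -6, 0]],
])

```text
clock: 7.83
tool_pos: [0.5017, -0.2794, 0.0677]
tcp_rot: [0.762, 0.648, 0.001, 0.001]
contact_force: [6.0, 1.2, -3.1]
opening: 0.105
grasp_force: 30.0
```

Call:
carry_out([
  [[0, 0, 0, -5, 0], [0, 0, 0, -5, 0], [0, 0, 0, -5, 0], [0, 0, 0, -5, 0], [0, 0, 0, -5, 0], [0, 0, 0, -3, 0], [0, 0, 0, 0, 0], [0, 0, 0, 0, 0], [0, 0, 0, 0, 0]],
])

```text
clock: 8.58
tool_pos: [0.5023, -0.2796, 0.0678]
tcp_rot: [0.895, 0.447, 0.001, 0.001]
contact_force: [8.4, -1.5, -3.4]
opening: 0.106
grasp_force: 30.0
```

```bash
python3 - <<'E'
from h import *
st=robot.state();q=st["tcp_rot"];print(np.degrees(np.arctan2(q[1]**2-q[0]**2,2*q[0]*q[1])),st["wrist_torque"],st["contact_force"],st["tool_pos"],st["qpos"])
E
```

```text
-36.942091290645884 [-0.35765476 -2.19973078  0.09841984] [ 8.44797905 -1.45944612 -3.38840872] [ 0.50234984 -0.27964157  0.0677579 ] [-0.30763625  0.63358484  0.96058379  1.99080692 -0.68417468  0.87609026
  0.38338149]
```

Call:
carry_out([
  [[0.8, 0, 0, 0, 0], [0, 0, 0, 0, 0], [0, 0, 0, 0, 0.3], [0, 0, 0, 0, 0.3], [0, 0, 0, 0, 0.3], [0, 0, 0, 0, 0.3], [0, 0, 5, 0, 0.3], [0, 0, 20, 0, 0.3], [0, 0, 35, 0, 0.5], [0, 0, 35, 0, 0.5], [0, 20, 20, -3, 0.5], [0, 35, 0, -6, 0.5]],
])

```text
clock: 9.58
tool_pos: [0.5019, -0.2284, 0.187]
tcp_rot: [0.928, 0.372, 0.002, 0.002]
contact_force: [1.2, -0.0, -1.7]
opening: 0.494
grasp_force: 0.0
```

Call:
carry_out([
  [[-3, 38, 0, -5, 0.6], [-3, 38, 0, -5, 0.6], [-3, 38, 0, -5, 0.6], [-3, 38, 0, -5, 0.6], [-3, 38, 0, -5, 0.6], [-3, 38, 0, -5, 0.6], [-3, 38, 0, -5, 0.6], [-3, 38, 0, -5, 0.6], [-3, 38, 0, -5, 0.6], [-3, 38, 0, -3, 0.6], [-3, 30, 0, 0, 0.6], [0, 0, 0, 0, 0.6]],
])

```text
clock: 10.58
tool_pos: [0.4686, 0.1812, 0.1824]
tcp_rot: [1.0, -0.02, -0.0, 0.0]
contact_force: [-0.3, 0.1, 0.2]
opening: 0.599
grasp_force: 0.0
```

```bash
python3 - <<'E'
from h import *
st=robot.state();q=st["tcp_rot"];print(np.degrees(np.arctan2(q[1]**2-q[0]**2,2*q[0]*q[1])),st["tool_pos"],st["opening"])
s=robot.capture("scene")[:,:,::-1];t=robot.capture("top")[:,:,::-1]
cv2.imwrite("pics/s3.png",s);cv2.imwrite("pics/t3.png",t)
def crop(im,x,y,w,h,k):return cv2.resize(im[y:y+h,x:x+w],None,fx=k,fy=k,interpolation=cv2.INTER_CUBIC)
a=np.hstack([crop(t,302,203,50,37,8),crop(t,231,175,50,37,8)])
u,v=pix("scene",[.469,.203,.1]).astype(int);print(u,v)
b=np.hstack([crop(s,302,187,50,37,8),crop(s,u-25,v-18,50,37,8)])
cv2.imwrite("pics/c3.png",np.vstack([a,b]))
# probe prediction
for z in(.06,.064,.124,.128):print(z,pix("scene",[.469,.203,z]))
E
```

```text
-92.26539082600532 [0.46855565 0.18123756 0.18235506] 0.599134970372461
216 252
0.06 [218.03556226 262.02288997]
0.064 [217.91809285 261.10708832]
0.124 [216.10555292 246.97637078]
0.128 [215.98124764 246.00727611]
```

View pics/c3.png

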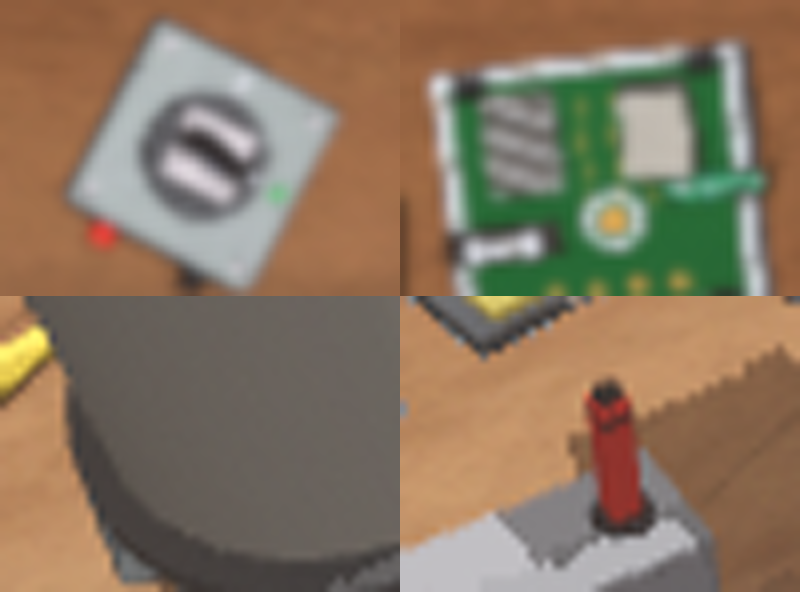

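The key is turned: its head points at the green dot (top crop 280,193), and the key has been released. The probe top sits at scene (216.2,245.1), which matches the prediction. Next I grasp the probe.

Call:
carry_out([
  [[1.5, 21, 0, -1.5, 0.6], [0, 0, -30, 0, 0.6], [0, 0, -30, 0, 0.6], [0, 0, -30, 0, 0.6], [0, 0, -6, 0, 0.6], [0, 0, 0, 0, 0.3], [0, 0, 0, 0, 0.0], [0, 0, 0, 0, 0.0], [0, 0, 0, 0, 0.0], [0, 0, 0, 0, 0.0], [0, 0, 0, 0, 0.0], [0, 0, 0, 0, 0.0]],
])

```text
clock: 11.68
tool_pos: [0.471, 0.197, 0.0869]
tcp_rot: [0.999, -0.036, 0.0, -0.001]
contact_force: [1.7, 11.3, -0.6]
opening: 0.15
grasp_force: 29.9
```

Call:
carry_out([
  [[0, 0, 0, 0, 0], [0, 0, 0, 0, 0], [0, 0, 0, 0, 0]],
])

```text
clock: 11.93
tool_pos: [0.4711, 0.1977, 0.0868]
tcp_rot: [0.999, -0.036, 0.0, -0.001]
contact_force: [0.6, 6.3, 0.9]
opening: 0.148
grasp_force: 30.0
```

Call:
carry_out([
  [[0, 0, 5, 0, 0], [0, 0, 10, 0, 0], [0, 0, 20, 0, 0], [0, 0, 20, 0, 0], [0, 0, 15, 0, 0], [0, 0, 0, 0, 0], [0, 0, 0, 0, 0], [0, 0, 0, 0, 0]],
])

```text
clock: 12.6
tool_pos: [0.4704, 0.1965, 0.156]
tcp_rot: [0.999, -0.036, -0.0, 0.0]
contact_force: [-0.4, -0.1, -0.2]
opening: 0.149
grasp_force: 30.0
```

Call:
carry_out([
  [[25, 0, 0, 0, 0], [21, 0, 0, 0, 0], [0, 0, -20, 0, 0], [0, 0, -20, 0, 0], [0, 0, -12, 0, 0], [-4, 0, 0, 0, 0], [-2, 0, 0, 0, 0], [-2, 0, 0, 0, 0], [-1, 0, 0, 0, 0], [-1, 0, 0, 0, 0], [0, 0, 0, 0, 0], [0, 0, 0, 0, 0]],
])

```text
clock: 13.6
tool_pos: [0.5069, 0.1967, 0.1049]
tcp_rot: [0.999, -0.036, 0.0, -0.0]
contact_force: [0.7, -0.6, 0.3]
opening: 0.148
grasp_force: 30.0
```

Call:
carry_out([
  [[-1, 0, 0, 0, 0], [-1, 0, 0, 0, 0], [0, 0, 0, 0, 0], [0, 0, 0, 0, 0]],
])

```text
clock: 13.93
tool_pos: [0.5055, 0.1965, 0.1048]
tcp_rot: [0.999, -0.036, 0.001, -0.0]
contact_force: [4.4, 0.9, -1.2]
opening: 0.147
grasp_force: 30.0
```

Call:
carry_out([
  [[-1, 0, 0, 0, 0], [-1, 0, 0, 0, 0], [0, 0, 0, 0, 0], [0, 0, 0, 0, 0]],
])

```text
clock: 14.27
tool_pos: [0.5037, 0.1967, 0.1049]
tcp_rot: [0.999, -0.036, 0.001, -0.0]
contact_force: [6.1, 2.3, -0.8]
opening: 0.15
grasp_force: 30.0
```

Call:
carry_out([
  [[-2, 0, 0, 0, 0], [-2, 0, 0, 0, 0], [-2, 0, 0, 0, 0], [-2, 0, 0, 0, 0], [-2, 0, 0, 0, 0], [-2, 0, 0, 0, 0], [-2, 0, 0, 0, 0], [-1.5, 0, 0, 0, 0], [0, 0, 0, 0, 0], [0, 0, 0, 0, 0], [0, 0, 0, 0, 0]],
])

```text
clock: 15.18
tool_pos: [0.488, 0.1965, 0.1048]
tcp_rot: [0.999, -0.036, 0.001, -0.0]
contact_force: [5.0, 0.8, -0.4]
opening: 0.148
grasp_force: 30.0
```

Call:
carry_out([
  [[8, 0, 0, 0, 0], [8, 0, 10, 0, 0], [0, 0, 30, 0, 0], [0, 0, 30, 0, 0], [0, 0, 10, 0, 0], [0, 0, 0, 0, 0], [0, 0, 0, 0, 0]],
])

```text
clock: 15.77
tool_pos: [0.5035, 0.1966, 0.1847]
tcp_rot: [0.999, -0.036, 0.0, -0.0]
contact_force: [1.3, -0.5, -1.3]
opening: 0.148
grasp_force: 30.0
```

```bash
python3 - <<'E'
from h import *
st=robot.state();p=st["tool_pos"];print(p,st["tcp_rot"])
s=robot.capture("scene")[:,:,::-1];cv2.imwrite("pics/s4.png",s)
G=p+[0,0,.0188];g=pix("scene",G)
for th in(0,.2,.28,.36):
    n=np.array([-np.sin(th),-.05*np.sin(th),np.cos(th)])
    print(th,*[pix("scene",G+(z-.0456)*n).round(1) for z in(.068,0,-.03,-.052)])
u,v=g.astype(int);u0,v0=u-37,v-30;print(u0,v0)
cv2.imwrite("pics/c4.png",cv2.resize(s[v0:v0+75,u0:u0+75],None,fx=8,fy=8,interpolation=cv2.INTER_CUBIC))
E
```

```text
[0.50352923 0.19659743 0.18466952] [ 9.99347516e-01 -3.61170708e-02  1.02105121e-05 -3.16640801e-04]
0 [208.9 214.6] [211.2 232. ] [212.2 239.3] [212.9 244.6]
0.2 [209.7 215.4] [209.6 230.3] [209.5 236.5] [209.5 241. ]
0.28 [210.  215.8] [209.  229.5] [208.5 235.2] [208.2 239.3]
0.36 [210.4 216.2] [208.3 228.7] [207.5 233.9] [206.8 237.6]
172 190
```

View pics/c4.png

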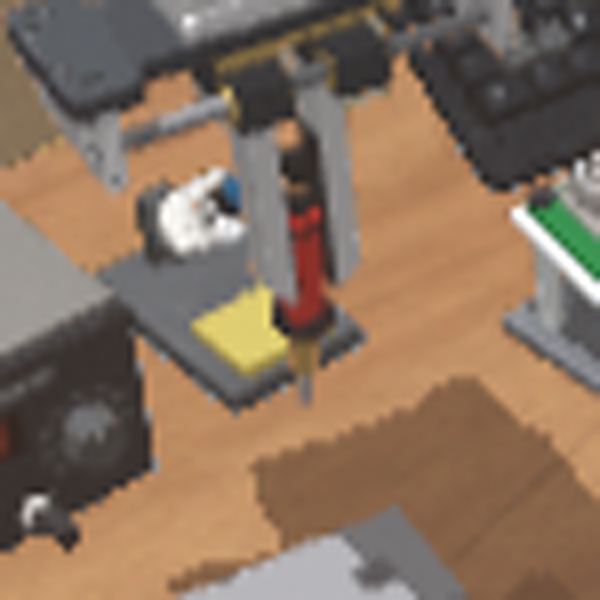

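Call:
carry_out([
  [[3, -26, 0, 2, 0], [3, -26, 0, 2, 0], [3, -26, 0, 2, 0], [4, -26, 0, 2, 0], [4, -26, 0, 2, 0], [4, -26, 0, 1.5, 0], [4, -26, 0, 0, 0], [4, -26, 0, 0, 0], [2, -27, 0, 0, 0], [0, 0, -15, 0, 0], [0, 0, -12, 0, 0], [0, 0, 0, 0, 0]],
])

```text
clock: 16.82
tool_pos: [0.5327, -0.0383, 0.1547]
tcp_rot: [0.998, 0.064, -0.002, 0.0]
contact_force: [-0.1, 0.5, -1.1]
opening: 0.146
grasp_force: 30.0
```

```bash
python3 - <<'E'
from h import *
st=robot.state();p=st["tool_pos"];q=st["tcp_rot"];ps=np.arctan2(q[1]**2-q[0]**2,2*q[0]*q[1])+np.pi/2;print(p,np.degrees(ps))
s=robot.capture("scene")[:,:,::-1];t=robot.capture("top")[:,:,::-1];cv2.imwrite("pics/s5.png",s);cv2.imwrite("pics/t5.png",t)
G=p+[0,0,.0188]
for th in(.1,.2,.28,.36):
    n=np.array([-np.sin(th)*np.cos(ps),-np.sin(th)*np.sin(ps),np.cos(th)])
    print(th,*[pix("scene",G+(z-.0456)*n).round(1) for z in(.0,-.03,-.052)],G-.0976*n,pix("top",G-.0976*n))
u0,v0=237,180
a=cv2.resize(s[v0:v0+50,u0:u0+50],None,fx=12,fy=12,interpolation=cv2.INTER_CUBIC)
b=cv2.resize(t[175:225,240:256+1],None,fx=12,fy=12,interpolation=cv2.INTER_CUBIC)
cv2.imwrite("pics/c5.png",np.hstack([a,b[:, :200]]))
E
```

```text
[ 0.53266955 -0.03832677  0.15472735] 7.314580782595678
0.1 [267.1 206.8] [266.8 213.3] [266.5 218. ] [ 0.542334   -0.03708623  0.07641495] [257.49922717 208.0534552 ]
0.2 [266.2 206.1] [265.3 212.1] [264.6 216.4] [ 0.55190188 -0.03585808  0.07787286] [257.18399715 205.21290744]
0.28 [265.5 205.4] [264.2 211. ] [263.2 215.1] [ 0.55942236 -0.03489274  0.07972834] [256.9255684  202.96482816]
0.36 [264.9 204.7] [263.  209.9] [261.7 213.6] [ 0.56677172 -0.03394937  0.08218382] [256.66302338 200.75112035]
```

View pics/c5.png

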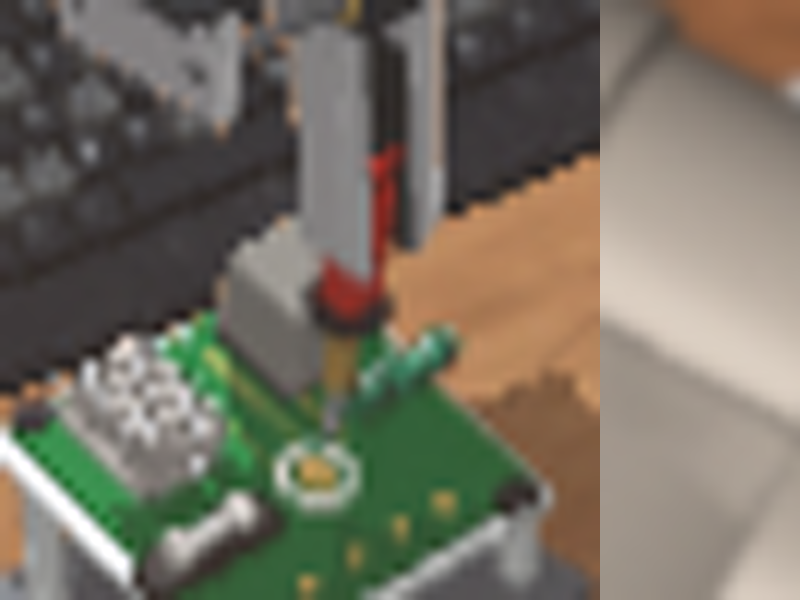

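Tip at scene (263.9,215.5), collar at (265.5,205.4): lean is about 0.25 rad, close to the board's 0.28. The pad centre at (262.9,218.7) lies about 19 mm below along the board's normal.

Call:
carry_out([
  [[1.3, -0.5, 0, 0, 0], [1.4, 0.2, -4.8, 0, 0], [1.4, 0.2, -4.8, 0, 0], [1, 0.1, -3.8, 0, 0], [0, 0, 0, 0, 0], [0, 0, 0, 0, 0], [0, 0, 0, 0, 0]],
])

```text
clock: 17.5
tool_pos: [0.5395, -0.0387, 0.1442]
tcp_rot: [0.998, 0.064, -0.0, 0.0]
contact_force: [0.2, -0.5, -0.2]
opening: 0.146
grasp_force: 30.0
```

Call:
carry_out([
  [[0.3, 0, -1, 0, 0], [0.3, 0.1, -1, 0, 0], [0, 0, 0, 0, 0], [0, 0, 0, 0, 0], [0, 0, 0, 0, 0]],
])

```text
clock: 17.92
tool_pos: [0.54, -0.0386, 0.1421]
tcp_rot: [0.998, 0.064, -0.0, -0.0]
contact_force: [0.2, 0.2, -0.9]
opening: 0.145
grasp_force: 30.0
```

Call:
carry_out([
  [[0.3, 0, -1, 0, 0], [0.3, 0.1, -1, 0, 0], [0, 0, 0, 0, 0], [0, 0, 0, 0, 0], [0, 0, 0, 0, 0]],
])

```text
clock: 18.33
tool_pos: [0.5407, -0.0385, 0.1401]
tcp_rot: [0.998, 0.064, -0.0, 0.0]
contact_force: [0.4, -0.1, -0.3]
opening: 0.15
grasp_force: 30.0
```

Call:
carry_out([
  [[0.3, 0, -1, 0, 0], [0.3, 0.1, -1, 0, 0], [0, 0, 0, 0, 0], [0, 0, 0, 0, 0], [0, 0, 0, 0, 0]],
])

```text
clock: 18.75
tool_pos: [0.5413, -0.0384, 0.1381]
tcp_rot: [0.998, 0.064, -0.0, 0.0]
contact_force: [0.8, 0.3, -0.1]
opening: 0.143
grasp_force: 30.0
```

Call:
carry_out([
  [[-1, 0, -1, 0, 0], [-0.5, 0, -1, 0, 0], [0, 0, -1, 0, 0], [0, 0, 0, 0, 0], [0, 0, 0, 0, 0], [0, 0, 0, 0, 0]],
])

```text
clock: 19.25
tool_pos: [0.5398, -0.0384, 0.1351]
tcp_rot: [0.998, 0.064, -0.0, 0.0]
contact_force: [-0.1, 0.4, -0.6]
opening: 0.145
grasp_force: 30.0
```

Call:
carry_out([
  [[0, 0, -1, 0, 0], [0, 0, -1, 0, 0], [0, 0, 0, 0, 0], [0, 0, 0, 0, 0], [0, 0, 0, 0, 0]],
])

```text
clock: 19.67
tool_pos: [0.5398, -0.0384, 0.1331]
tcp_rot: [0.998, 0.064, -0.0, 0.0]
contact_force: [0.0, -0.9, -0.8]
opening: 0.149
grasp_force: 30.0
```

```bash
cat > f.py <<'E'
from h import *
F=[]
for i in range(10):
    s=robot.capture("scene");F.append(robot.state()["contact_force"])
F=np.array(F);print(F.mean(0).round(2),F.std(0).round(2),robot.state()["tool_pos"])
cv2.imwrite("pics/c6.png",cv2.resize(s[180:230,237:287,::-1],None,fx=12,fy=12,interpolation=cv2.INTER_CUBIC))
E
python3 f.py
```

```text
[ 0.08  0.01 -0.42] [0.27 0.35 0.36] [ 0.5397795  -0.03833327  0.1331177 ]
```

View pics/c6.png

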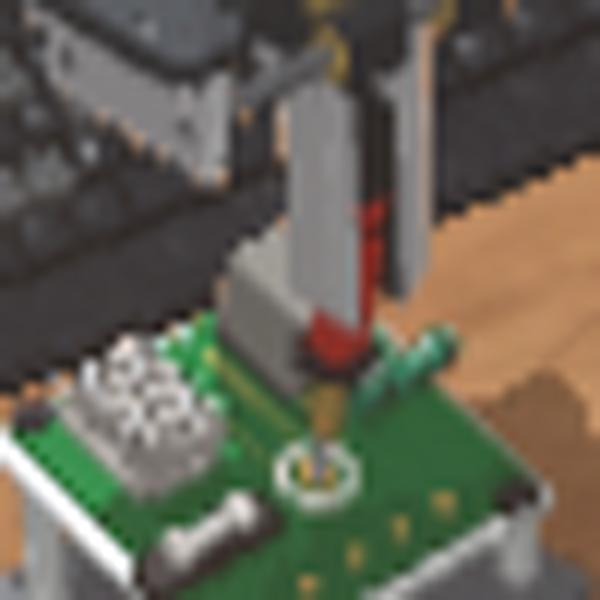

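The tip appears right on the pad centre (crop 318,472). The force is still only the probe's own weight, so I continue gently.

Call:
carry_out([
  [[0.2, 0, -1, 0, 0], [0.2, 0, -1, 0, 0], [0.1, 0, -1, 0, 0], [0, 0, 0, 0, 0], [0, 0, 0, 0, 0]],
])

```text
clock: 20.58
tool_pos: [0.5403, -0.0384, 0.1301]
tcp_rot: [0.998, 0.064, -0.0, 0.0]
contact_force: [0.1, -0.8, 0.5]
opening: 0.149
grasp_force: 30.0
```

```bash
python3 f.py
```

```text
[-0.18  0.17  0.63] [0.57 0.51 0.35] [ 0.5402669  -0.03834929  0.13012341]
```

Call:
carry_out([
  [[0.3, 0, -1, 0, 0], [0.3, 0, -1, 0, 0], [0.2, 0, -1, 0, 0], [0.2, 0, -0.8, 0, 0], [0, 0, 0, 0, 0], [0, 0, 0, 0, 0]],
])

```text
clock: 21.58
tool_pos: [0.5412, -0.0383, 0.1262]
tcp_rot: [0.998, 0.064, -0.0, -0.0]
contact_force: [-1.2, 0.3, 1.2]
opening: 0.153
grasp_force: 30.0
```

```bash
sed -i s/c6.png/c7.png/ f.py; python3 f.py
```

```text
[-0.87  0.1   1.7 ] [0.47 0.41 0.51] [ 0.54126359 -0.03833171  0.12632653]
```

View pics/c7.png

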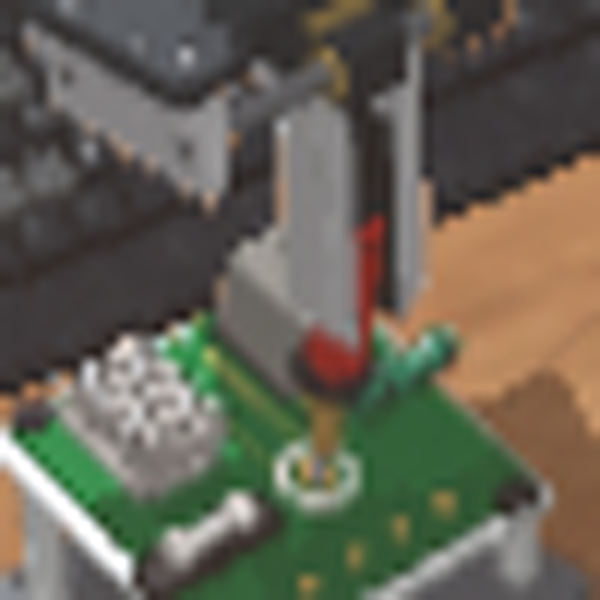

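The tip sits on the pad centre (crop ~320,472), with about 2.4 N net on it, so the plunger is roughly 4–5 mm in and steady. Handing in.

```bash
python3 -c "
from plant import robot
print(robot.finish_job())"
```

```text
the job is handed in; nothing more can be done
None
```

I handed the job in with the key in the switch, turned to ON and released. The probe is gripped on the marked pad, leaning about 0.25 rad against the board's 0.28, with the tip pushed in an estimated 4–5 mm at about 2.4 N; the hand-in call returned no verdict.

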